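Fit the grating disc to the cheese mill

TASK

Fit the grating disc to the cheese mill: pick the disc up by its red bridge handle, put its centre hole over the mill's brass spindle, turn it lightly until all four holes find the drive studs, and slide it down fully home, flat on the black drive plate, then let go. Be gentle, never bear down hard on the mill with the disc, and leave everything else on the counter where it is.

Things in the scene. Friction and masses are not known exactly. Their poses are not given: they have to be found in the camera images.
- disc: aluminium grating disc, 150 mm across, 6 mm thick, about 350 g, lying flat on the counter, handle up. Origin: centre of its underside; z up. Through holes: one of 16 mm diameter in the centre, four of 11 mm at 32 mm from the centre, at x = +-22.6, y = +-22.6 mm in its own axes, so that it fits at every quarter turn.
- handle (a point): centre of the disc's red bridge handle, on the disc's axis 58 mm above its underside, axes as the disc's: a bar 12 mm thick along x, 76 mm long along y, 16 mm tall. Below the bar it is open down to the disc but for two 10 mm posts at y = +-31 mm.
- mill: cream countertop cheese mill, fixed. Origin on the counter straight below the spindle; z up. Housing 190 x 190 mm, top 72 mm high; a motor hump on its own -x side, 90 to 165 mm from the spindle, 150 mm wide, 135 mm high. On top a round black drive plate, 92 mm across, its face 100 mm above the counter, carries the spindle and four studs.
- seat (a point): centre of the drive plate's face, at the foot of the spindle; z up. Fully home, the disc's underside lies on this face. Four rigid steel studs stand round the spindle at 32 mm radius, 90 degrees apart. A gearbox holds them firmly at an arbitrary angle about the vertical that differs each time and is NOT given by this pose or the mill's: see it or feel for it.
- spindle_tip (a point): top of the upright brass spindle, 30 mm above the seat; it is 14 mm thick, its last 7 mm tapered to 5 mm. The studs are 8 mm thick and 14 mm tall, their last 4 mm tapered to 3 mm. On the spindle but out of line, the disc rests on the stud tips, its underside 14 mm above the seat. All rigid.
- plate: bystander: white plate 190 mm across with cheese chunks, origin under its centre
- bell: bystander: steel counter bell 84 mm across, 56 mm tall, origin under its centre
- wedge: bystander: cheese wedge 110 mm long, 45 mm tall, origin under its point
- honey: bystander: honey jar 60 mm across, 75 mm tall, origin under its centre
- knife: bystander: cheese spatula 280 mm long lying along its own x, origin under its middle
- brie: bystander: white cheese 110 mm across, 35 mm tall, origin under its centre
- tomme: bystander: yellow cheese 120 mm across, 60 mm tall, origin under its centre

How it is judged (in metres and radians):
On the way, in this order (a step that is already met when the one before it is completed fails the run):
1. the disc is on the spindle, above the drive plate (horizontal distance between disc and seat below 0.005 m and z of disc in the frame of seat between 0.006 and 0.028 m).
2. the disc is fully down over all four studs (horizontal distance between disc and seat below 0.004 m and z of disc in the frame of seat below 0.003 m and angle between disc's own z axis and vertical below 0.05 rad), for 0.2 s.
At the end, for the whole second after the job is handed in: the disc is fully home on the drive plate (underside within 3 mm of its face, centred within 4 mm, tilted less than 0.05 rad), which needs all four holes over the studs; it is at rest and let go (all of step 2 and z of disc in the frame of seat above -0.003 m and linear speed of disc below 0.02 m/s and contact force between disc and the fingers below 0.1 N); the robot touches nothing.
It fails at once if the disc is pressed or dropped on the mill with more than 60 N (contact force between disc and mill above 60 N).
It fails at once if a bystander is moved by more than 30 mm (distance of any of plate, bell, wedge, honey, knife, brie, tomme from where it was at the start of the episode above 0.03 m).
It also fails if it takes over 72 s, if anything falls off the work surface, if the arm or the gripper's body presses on something with over 40 N, if the wrist force passes 120 N, or if a joint passes its speed limit or range.

ROBOT

A 7-joint arm with a two-finger parallel gripper is mounted at the origin on the work surface. World frame = base frame: x ahead of the robot, y to its left, z up, the work surface at z = 0. Lengths are in mm, angles in rad, forces in N, time in s.
With the tool pointing down it reaches from about 400 to 850 mm from the base axis. Payload 6.9 kg.
Tool frame: the origin (TCP) lies at the centre of the arm's flange, where the gripper is bolted on; the fingertips stand 173 mm ahead of it and the grasp point (between the pads) lies 155 mm ahead of it (arm.pinch_z is the distance from the TCP to the grasp point, in mm); y points along the fingers, z is the direction in which the jaws open and shut, and the axes are right-handed (so a half turn about y gives the same grasp; the last joint's range is limited). The gripper opens to 85 mm and grips with 20 to 120 N. Pads are 22 mm wide; open, the fingers measure 114 mm over their backs; the gripper's body (76 mm by 85 mm) begins 54 mm behind the grasp point. The pads swing forward as they close: fully open they stand 13 mm farther back than shut.
Start: joints at [1.315, 0.507, -0.238, 1.5, 0.126, 1.149, -0.155], TCP at [221.194, -584.543, 404.675] pointing down, gripper open.
Joint ranges: [-3.08, 3.08], [-0.24, 2.05], [-1.43, 1.35], [0, 2.5], [-1.52, 4.66], [0.17, 1.96], [-2.89, 2.89]. Speed limits (rad/s): [2.39, 2.39, 3.14, 3.14, 3.14, 3.14, 3.14].

INTERFACE

Orientations are given as [roll, pitch, yaw] about the fixed x, y, z axes, in that order (R = Rz(yaw) Ry(pitch) Rx(roll)).
In Python, from rig import arm gives the robot as it stands.
- The arm moves only by the shell command python3 -m creep 'ROWS' [OPENING] [FORCE]. ROWS is JSON, a list of rows, each a list of 2 entries, a list of its own where there are three numbers: the shift along the tool's x, y, z in m, then the turn, a rotation vector about the tool's x, y, z in rad. A call has 1 to 10 rows; each row is the pose to reach, as a shift and turn from the pose commanded when the call began, along the tool's axes at that moment; what a row does not reach only later rows make up. A row lasts 1/12 s, in which the tool goes at most 41.7 mm and 7.16 degrees, less where a joint would pass 70% of its speed; a pose out of reach is approached as far as the arm can. A call with a gripper value outside its range is refused whole. OPENING is the opening, from 0 (shut) to 1 (fully open), set as the call begins (- or left out, the last holds). The fingers move at their own pace and stop on an object; FORCE is the grip in N (left out, the last holds). Time passes only in rows, so rows that repeat a pose let the fingers close. It gives the time, the measured TCP pose, the force and the opening at its end, in the units of the state.
- arm.get_state(): the state, without advancing time (a new reading comes with each control period).
- arm.snapshot(name): name is "scene" or "side" or "wrist"; returns (picture, depth): 420x560x3 uint8, red, green, blue; 420x560 float32, mm along the optical axis (not along the pixel's ray), 0 where there is no reading.
- arm.camera_params(name): a dict with "fx", "fy", "cx", "cy" (pixels), "xyz" and "rotation" of the camera in the world. Camera axes: x right, y down, z forward; pixel columns grow to the right and rows downward; lengths in mm; the calibration is good to about 2 mm. A picture is of the moment at which its call begins: read the wrist's pose just before it. camera_params takes no time and is no camera call; for the wrist camera it gives the pose at the moment of the call.
- arm.sign_off(): hands the job in, once; it reports no verdict.
The state is a dict: "time": time; "q": joint angles; "joint_vel": joint speeds; "effort": joint torques, N m; "tool_pos": TCP position; "eef_rot": TCP orientation; "wrist_force": force on the tool from outside, world axes, zero at the start; "ft_torque": the same for the moment, N m; "gripper_width": finger opening in mm.
Only numpy, scipy, OpenCV 4.12 (cv2) and the standard library are available. Lean on these libraries where they do the work, as an engineer would, in place of code of your own. Each camera call takes 0.05 s, during which the arm holds its last target.

## Working session

There is one attempt and no reset: what is moved stays moved. The work goes in short steps, Python scripts to look and compute and a shell command to move; the robot and the scene stay as the last step left them, time stands still between calls to the robot, and variables do not carry over. Pictures are saved under pics/ and viewed, and the job is handed in when it is done.

```bash
ls; mkdir -p pics; python3 - <<'E'
from rig import arm
import cv2
s=arm.get_state();print(s)
for n in("scene","side","wrist"):
    p=arm.camera_params(n);print(n,p)
    im,d=arm.snapshot(n);cv2.imwrite(f"pics/{n}0.png",im[:,:,::-1])
    import numpy as np;np.save(f"pics/{n}0_d.npy",d)
E
```

```text
pics
{'time': 0.0, 'q': array([ 1.31450862,  0.50829953, -0.23750657,  1.50113053,  0.12571464,
        1.14889191, -0.15479839]), 'joint_vel': array([ 0.0006542 , -0.00034843, -0.00045005, -0.00108359,  0.00095962,
       -0.00044031,  0.00041758]), 'effort': array([ 8.74787911e-04, -6.20594144e+01, -2.18601108e+00, -2.49650788e+01,
        1.27801087e-02,  1.19407789e-02,  5.16630996e-05]), 'tool_pos': array([ 221.07011389, -584.38650283,  403.85336202]), 'eef_rot': array([-1.57253505e+00, -5.82613523e-05, -2.77979616e+00]), 'wrist_force': array([-0.56268117, -0.02647499,  0.50482624]), 'ft_torque': array([ 0.00403576, -0.01348108, -0.0040872 ]), 'gripper_width': 85.58832435705114}
scene {'fx': 394.62095138446716, 'fy': 394.62095138446716, 'cx': 273.54300388042395, 'cy': 206.86892359682875, 'xyz': array([1211.27417397,  658.99845883,  740.81531968]), 'rotation': array([-2.17178029, -0.01337898,  2.38254737])}
side {'fx': 427.7806023570858, 'fy': 427.7806023570858, 'cx': 286.4881737702384, 'cy': 213.16773635772122, 'xyz': array([ 297.66014745,  819.36775088, 1117.37643177]), 'rotation': array([-2.44863255,  0.01090695, -2.86321729])}
wrist {'fx': 324.25797463695744, 'fy': 324.25797463695744, 'cx': 283.90152303169305, 'cy': 212.07075988334293, 'xyz': array([ 292.82442154, -557.27940818,  373.843366  ]), 'rotation': array([ 2.83597307e+00,  1.16947099e-03, -1.20779997e+00])}
```

View pics/scene0.png

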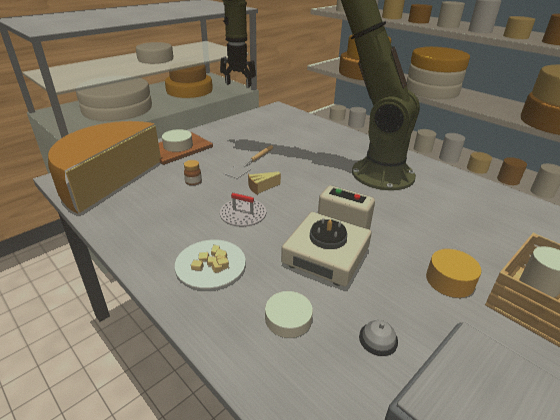

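View pics/side0.png

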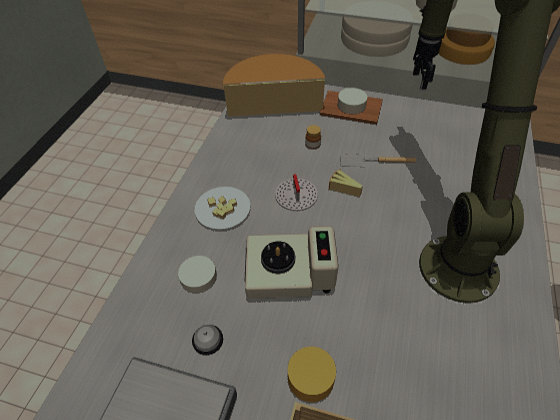

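View pics/wrist0.png

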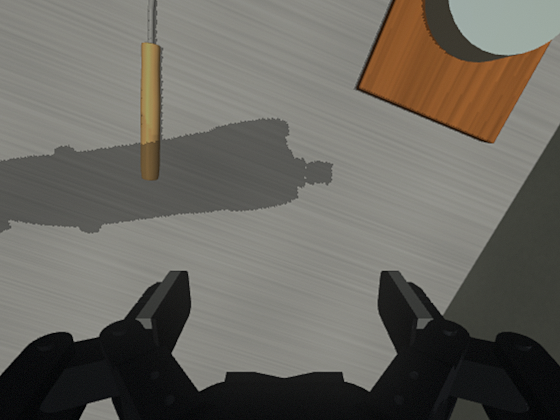

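Scene view: the disc is at about (243,210) with the red handle at (243,197), and the mill spindle is at (330,226). Side view: the handle is at (297,184) and the spindle at (278,251). Next I'll measure them.

```bash
cat > h.py <<'E'
import numpy as np,cv2
from scipy.spatial.transform import Rotation as R
def cam(p): return np.array(p["xyz"]),R.from_euler("xyz",p["rotation"]).as_matrix()
def ray(p,uv):
    c,M=cam(p);uv=np.atleast_2d(uv).astype(float)
    d=np.c_[(uv[:,0]-p["cx"])/p["fx"],(uv[:,1]-p["cy"])/p["fy"],np.ones(len(uv))]
    return c,d@M.T
def onz(p,uv,z):
    c,d=ray(p,uv);return c+d*((z-c[2])/d[:,2])[:,None]
def pts(p,mask,dep):
    v,u=np.nonzero(mask&(dep>0));c,d=ray(p,np.c_[u,v]);return c+d*dep[v,u][:,None]
def proj(p,P):
    c,M=cam(p);q=(np.atleast_2d(P)-c)@M;return np.c_[q[:,0]/q[:,2]*p["fx"]+p["cx"],q[:,1]/q[:,2]*p["fy"]+p["cy"]]
E
python3 - <<'E'
from rig import arm
from h import *
np.set_printoptions(precision=1,suppress=True)
for n,box in(("scene",(180,170,290,215)),("side",(270,165,320,205))):
    p=arm.camera_params(n);im=cv2.imread(f"pics/{n}0.png");d=np.load(f"pics/{n}0_d.npy")
    hsv=cv2.cvtColor(im,cv2.COLOR_BGR2HSV)
    red=((hsv[:,:,0]<8)|(hsv[:,:,0]>172))&(hsv[:,:,1]>130)&(hsv[:,:,2]>60)
    b=np.zeros_like(red);b[box[1]:box[3],box[0]:box[2]]=1
    P=pts(p,red&b,d);print(n,"red",len(P),np.percentile(P,[1,50,99],axis=0))
    t=P[(P[:,2]>60)]
    m=t[:,:2].mean(0);w,v=np.linalg.eigh(np.cov((t[:,:2]-m).T));print("mean",t.mean(0),"axis ang",np.degrees(np.arctan2(v[1,1],v[0,1]))%180,np.ptp((t[:,:2]-m)@v,axis=0))
    # disc face
    v,u=np.nonzero(d>0);c,dd=ray(p,np.c_[u,v]);A=c+dd*d[v,u][:,None]
    near=np.linalg.norm(A[:,:2]-m,axis=1)<90
    print("counter z",np.median(A[near,2]))
    # mill: points above z 95 w/in
    mb=(A[:,2]>92)&(A[:,2]<200)&(A[:,0]>250)&(A[:,0]<900)&(A[:,1]>-200)&(A[:,1]<300)
    for lo,hi in((95,104),(104,112),(112,125),(125,130),(120,133),(133,140)):
        q=A[(A[:,2]>lo)&(A[:,2]<hi)&(A[:,0]>250)&(A[:,0]<900)&(A[:,1]>-200)&(A[:,1]<300)]
        if len(q):print(lo,hi,len(q),np.percentile(q[:,:2],[2,50,98],axis=0).ravel())
    x0,y0=(285,185) if n=="scene" else (235,215)
    cv2.imwrite(f"pics/{n}mill.png",cv2.resize(im[y0:y0+110,x0:x0+110],None,fx=5,fy=5,interpolation=cv2.INTER_CUBIC))
E
```

```text
scene red 107 [[ 537.7 -191.6   52.6]
 [ 559.6 -157.1   62.6]
 [ 576.1 -128.1   69.3]]
mean [ 558.8 -159.    64.7] axis ang 115.88401437108556 [13.2 70.5]
counter z 6.7068526677647355
95 104 667 [407.7  83.6 522.4 164.8 568.5 203.1]
104 112 175 [384.   73.8 441.4 152.8 557.3 200.2]
112 125 261 [367.3  68.9 438.  152.9 536.8 200.1]
125 130 114 [365.1  70.9 433.2 154.3 526.9 199.3]
120 133 314 [361.   64.9 432.7 151.6 528.4 199.3]
133 140 546 [363.1  57.5 409.8 126.7 445.7 188.9]
side red 61 [[ 536.5 -221.1   28.9]
 [ 553.1 -156.    63.4]
 [ 579.9 -124.9   69.6]]
mean [ 555.  -158.8   64.2] axis ang 115.623045686689 [10.9 78.7]
counter z 3.3969849975865145
95 104 643 [366.4 119.7 518.3 168.6 564.2 205. ]
104 112 88 [351.2 115.7 421.  187.6 557.8 202. ]
112 125 143 [349.7  77.9 398.5 186.1 530.3 202.5]
125 130 167 [351.4  54.  405.3 164.5 523.1 201. ]
120 133 530 [352.3  54.5 401.7 150.7 521.5 199.6]
133 140 588 [364.   64.1 399.8 130.6 438.6 187.4]
```

View pics/scenemill.png

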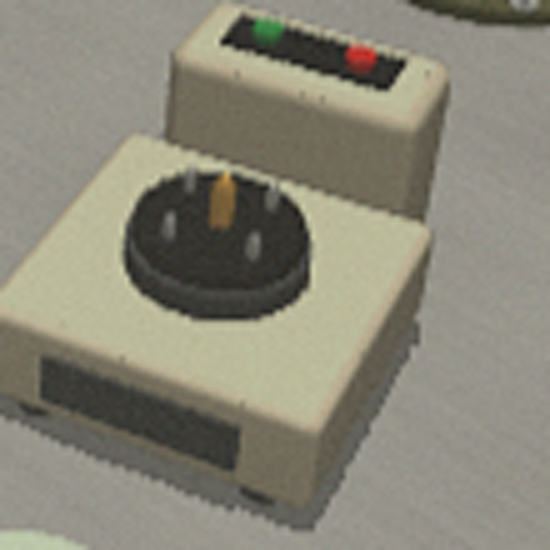

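View pics/sidemill.png

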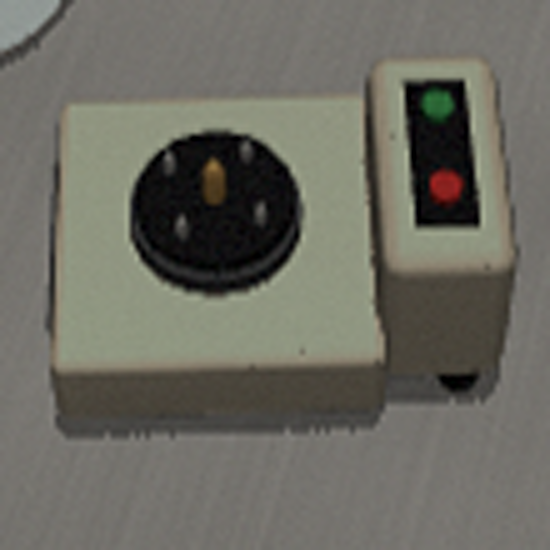

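```bash
python3 - <<'E'
from rig import arm
from h import *
np.set_printoptions(precision=1,suppress=True)
p=arm.camera_params("scene");print("scene",onz(p,[[285+222/5,185+172/5]],130))
p=arm.camera_params("side");print("side",onz(p,[[235+213/5,215+162/5]],130))
s=arm.get_state();M=R.from_euler("xyz",s["eef_rot"]).as_matrix();print(M)
# disc approximate, wrist camera in tool frame
c,W=cam(arm.camera_params("wrist"));print((c-s["tool_pos"])@M,M.T@W)
E
```

```text
scene [[523.8 159.2 130. ]]
side [[523. 161. 130.]]
[[-0.9 -0.   0.4]
 [-0.4  0.  -0.9]
 [-0.  -1.  -0. ]]
[-76.7  30.1   0.1] [[-0.   1.   0.3]
 [-0.  -0.3  1. ]
 [ 1.   0.   0. ]]
```

```bash
cat >> h.py <<'E'
def studs(P,c):
    a=np.degrees(np.arctan2(P[:,1]-c[1],P[:,0]-c[0]));r=np.hypot(P[:,0]-c[0],P[:,1]-c[1])
    m=np.degrees(np.angle(np.exp(4j*np.radians(a)).mean()))/4
    return a,r,m%90
def go(s,xyz,jaw):
    """tool-frame shift (m) and turn about tool y (rad) from measured state to TCP xyz (mm), tool z at world angle jaw deg (mod 180, nearest)"""
    M=R.from_euler("xyz",s["eef_rot"]).as_matrix()
    sh=M.T@(np.array(xyz)-s["tool_pos"])/1000
    cur=np.degrees(np.arctan2(M[1,2],M[0,2]));d=(jaw-cur+90)%180-90
    return sh.round(4),"turn_y",round(-np.radians(d),4),"or",round(-np.radians(d-180*np.sign(d)),4),"cur",round(cur,2),"tilt",M[:,1].round(4)
E
python3 - <<'E'
from rig import arm
from h import *
np.set_printoptions(precision=2,suppress=True)
print(arm.pinch_z)
for n,o,t in(("scene",(285,185),[(190,170),(273,185),(168,208),(253,230)]),("side",(235,215),[(169,150),(247,140),(181,215),(261,202)])):
    p=arm.camera_params(n);P=onz(p,np.array(t)/5+o,114);c=P[:,:2].mean(0);print(n,c,*studs(P,c))
s=arm.get_state()
print(go(s,(523,160,405),25.7))
print(go(s,(557,-159,300),25.7))
E
```

```text
154.70000000000002
scene [524.16 160.71] [-104.31  158.73  -25.61   72.7 ] [28.32 31.59 30.36 30.48] 70.38982870709125
side [522.99 159.7 ] [ -19.19 -110.12   70.71  162.13] [32.27 31.28 32.01 31.82] 70.88356714532864
(array([-0.55, -0.  , -0.59]), 'turn_y', np.float64(1.484), 'or', np.float64(-1.6576), 'cur', np.float64(-69.27), 'tilt', array([-0.,  0., -1.]))
(array([-0.46,  0.1 , -0.28]), 'turn_y', np.float64(1.484), 'or', np.float64(-1.6576), 'cur', np.float64(-69.27), 'tilt', array([-0.,  0., -1.]))
```

```bash
python3 - <<'E'
from rig import arm
from h import *
print(go(arm.get_state(),(557,-159,405),25.7))
E
python3 -m creep '[[[-0.03,0,-0.01],[0,-0.1,0]],[[-0.06,0,-0.03],[0,-0.22,0]],[[-0.1,0,-0.055],[0,-0.34,0]],[[-0.14,0,-0.08],[0,-0.46,0]],[[-0.18,0,-0.105],[0,-0.58,0]],[[-0.21,0,-0.13],[0,-0.7,0]],[[-0.25,0,-0.15],[0,-0.82,0]],[[-0.28,0,-0.17],[0,-0.94,0]],[[-0.31,0,-0.19],[0,-1.06,0]],[[-0.34,0,-0.21],[0,-1.18,0]]]' 1
python3 - <<'E'
from rig import arm
from h import *
print(arm.get_state()["q"],go(arm.get_state(),(557,-159,405),25.7))
E
```

```text
(array([-0.4647, -0.0006, -0.279 ]), 'turn_y', np.float64(1.484), 'or', np.float64(-1.6576), 'cur', np.float64(-69.27), 'tilt', array([-5.0e-04,  1.3e-03, -1.0e+00]))
time: 0.98
tool_pos: [465.6, -266.0, 404.7]
eef_rot: [-1.571, -0.0, -1.594]
wrist_force: [0.2, 0.0, -0.2]
gripper_width: 85.5
[ 0.8941191   0.41077492 -0.61433736  1.73126398  0.26378404  1.08310894
  0.17074501] (array([-0.1091, -0.0003,  0.0889]), 'turn_y', np.float64(-0.472), 'or', np.float64(2.6696), 'cur', np.float64(-1.34), 'tilt', array([-1.e-04, -2.e-04, -1.e+00]))
```

```bash
python3 -m creep '[[[-0.03,0,0.025],[0,-0.1,0]],[[-0.06,0,0.05],[0,-0.2,0]],[[-0.085,0,0.07],[0,-0.3,0]],[[-0.1,0,0.083],[0,-0.4,0]],[[-0.109,0,0.089],[0,-0.47,0]],[[-0.109,0,0.089],[0,-0.472,0]],[[-0.109,0,0.089],[0,-0.472,0]]]'
python3 - <<'E'
from rig import arm
from h import *
s=arm.get_state();p=arm.camera_params("wrist");im,d=arm.snapshot("wrist")
print(s["tool_pos"],s["eef_rot"],s["joint_vel"].max())
cv2.imwrite("pics/w1.png",im[:,:,::-1]);np.save("pics/w1d.npy",d)
import pickle;pickle.dump((s,p),open("w1.pkl","wb"))
E
```

```text
time: 1.57
tool_pos: [556.9, -161.3, 404.2]
eef_rot: [-1.571, 0.001, -1.129]
wrist_force: [-0.3, -0.1, 0.3]
gripper_width: 85.5
[ 556.92800288 -161.34662413  404.24524973] [-1.57148208e+00  6.93189908e-04 -1.12893393e+00] 0.02908779835263148
```

View pics/w1.png

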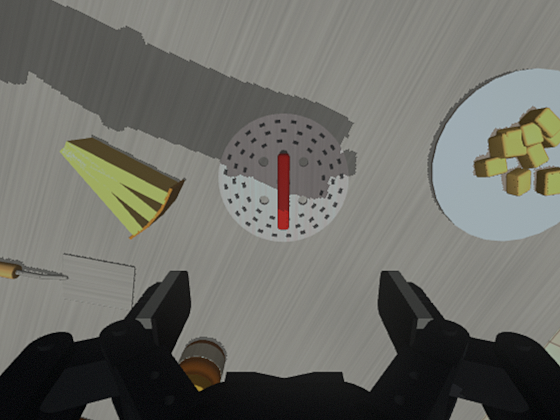

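The wrist view shows the disc centred near (283,178), the red bar at u≈283 running from v=150 to 230, and the four stud holes near (264,161), (304,161), (264,200) and (304,200).

```bash
python3 - <<'E'
from h import *
import pickle
np.set_printoptions(precision=2,suppress=True)
s,p=pickle.load(open("w1.pkl","rb"));im=cv2.imread("pics/w1.png");d=np.load("pics/w1d.npy")
hsv=cv2.cvtColor(im,cv2.COLOR_BGR2HSV)
red=((hsv[:,:,0]<8)|(hsv[:,:,0]>172))&(hsv[:,:,1]>130);red[:140]=0;red[240:]=0;red[:,:250]=0;red[:,320:]=0
P=pts(p,red,d);print(len(P),np.percentile(P,[2,50,98],axis=0))
v,u=np.nonzero(red);
t=P[P[:,2]>62];(cx,cy),wh,a=cv2.minAreaRect(t[:,:2].astype(np.float32));print("bar top rect",cx,cy,wh,a)
# disc outline: height 3..10
v,u=np.nonzero(d>0);c,dd=ray(p,np.c_[u,v]);A=c+dd*d[v,u][:,None]
n=np.linalg.norm(A[:,:2]-[cx,cy],axis=1)
D=A[(n<100)&(A[:,2]>3.5)&(A[:,2]<20)];print("disc",cv2.minEnclosingCircle(D[:,:2].astype(np.float32)),np.median(D[:,2]),D[:,:2].min(0),D[:,:2].max(0), "counter",np.median(A[(n>85)&(n<110),2]))
g=cv2.cvtColor(im,cv2.COLOR_BGR2GRAY)
H=[]
for (x,y) in((264,161),(304,161),(264,200),(304,200)):
    w=g[y-8:y+9,x-8:x+9].astype(float);m=(w<(w.max()*.35+np.median(w)*.65)-0)&(w<np.median(w)-12)
    k,l,st,ce=cv2.connectedComponentsWithStats(m.astype(np.uint8));i=1+np.argmax(st[1:,4]);H.append((ce[i][0]+x-8,ce[i][1]+y-8));print(st[i,4],H[-1])
Q=onz(p,H,6);c=Q[:,:2].mean(0);print("holes",c,*studs(Q,c))
cv2.imwrite("pics/w1c.png",cv2.resize(im[110:250,210:360],None,fx=5,fy=4,interpolation=cv2.INTER_CUBIC))
E
```

```text
822 [[ 538.46 -194.24   63.26]
 [ 554.98 -160.23   66.6 ]
 [ 572.8  -129.38   68.29]]
bar top rect 556.200927734375 -162.28067016601562 (10.457196235656738, 73.35011291503906) 25.01171875
disc ((545.2742919921875, -166.1427001953125), 86.01638793945312) 6.980801649008583 [ 459.6  -238.74] [630.94 -88.85] counter 0.9020517017879968
76 (np.float64(263.0131578947368), np.float64(161.57894736842104))
54 (np.float64(303.14814814814815), np.float64(161.94444444444446))
75 (np.float64(263.68), np.float64(199.93333333333334))
83 (np.float64(305.1807228915663), np.float64(194.12048192771084))
holes [ 556.2  -161.53] [ 163.78   68.29 -108.88   -8.97] [31.45 30.08 33.81 30.38] 73.50080376814974
```

View pics/w1c.png

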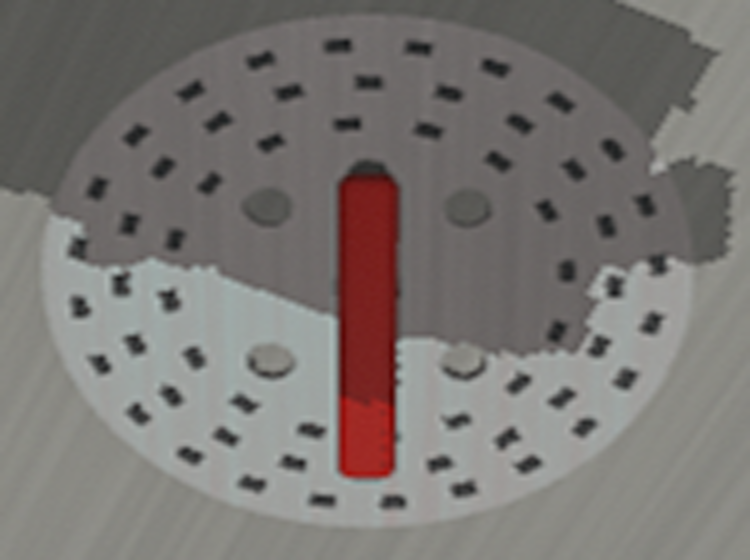

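```bash
python3 - <<'E'
from h import *
import pickle
from rig import arm
np.set_printoptions(precision=2,suppress=True)
s,p=pickle.load(open("w1.pkl","rb"))
Q=onz(p,np.array([(267,207),(467,208),(270,361),(464,361)])/[5,4]+[210,110],6);c=Q[:,:2].mean(0);print("holes",c,*studs(Q,c))
print(go(arm.get_state(),(523,160,405),25.5))
E
```

```text
holes [ 556.71 -163.52] [ 160.37   70.03 -109.94  -19.29] [32.1  31.93 32.12 32.09] 70.29198982145229
(array([-0.31, -0.  ,  0.11]), 'turn_y', np.float64(-0.0053), 'or', np.float64(3.1363), 'cur', np.float64(25.2), 'tilt', array([-0., -0., -1.]))
```

```bash
python3 -m creep '[[[-0.03,0,0.01],[0,0,0]],[[-0.07,0,0.025],[0,0,0]],[[-0.11,0,0.04],[0,0,0]],[[-0.15,0,0.053],[0,0,0]],[[-0.19,0,0.067],[0,0,0]],[[-0.23,0,0.081],[0,0,0]],[[-0.265,0,0.094],[0,0,0]],[[-0.29,0,0.103],[0,0,0]],[[-0.305,0,0.108],[0,0,0]],[[-0.306,0,0.108],[0,0,0]]]'
python3 -m creep '[[[0,0,0],[0,0,0]],[[0,0,0],[0,0,0]]]'
python3 - <<'E'
from rig import arm
from h import *
s=arm.get_state();p=arm.camera_params("wrist");im,d=arm.snapshot("wrist")
print(s["tool_pos"],s["eef_rot"],s["joint_vel"].max())
cv2.imwrite("pics/w2.png",im[:,:,::-1]);np.save("pics/w2d.npy",d)
import pickle;pickle.dump((s,p),open("w2.pkl","wb"))
uv=proj(p,[[523.5,160,114]])[0];print(uv);x,y=(uv-[75,60]).astype(int);print(x,y)
cv2.imwrite("pics/w2c.png",cv2.resize(im[max(y,0):y+120,x:x+150,::-1],None,fx=5,fy=5,interpolation=cv2.INTER_CUBIC))
E
```

```text
time: 2.45
tool_pos: [522.3, 164.0, 405.2]
eef_rot: [-1.57, 0.001, -1.126]
wrist_force: [-0.0, 0.7, 0.7]
gripper_width: 85.1
time: 2.62
tool_pos: [523.8, 159.2, 404.5]
eef_rot: [-1.572, -0.001, -1.131]
wrist_force: [-0.1, -0.7, 0.1]
gripper_width: 85.3
[523.79925438 159.2211826  404.49808337] [-1.57161933e+00 -1.44321124e-03 -1.13142235e+00] 0.015106100483259971
[284.45160146 204.52967679]
209 144
```

View pics/w2.png

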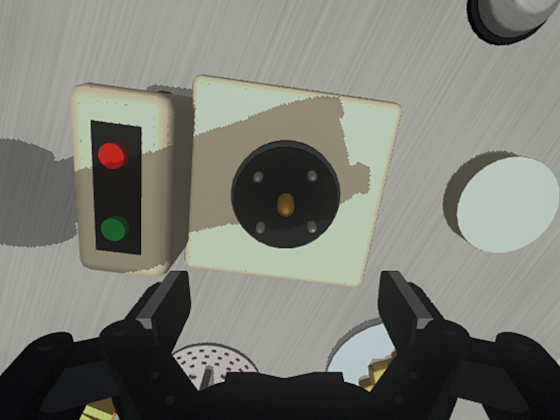

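View pics/w2c.png

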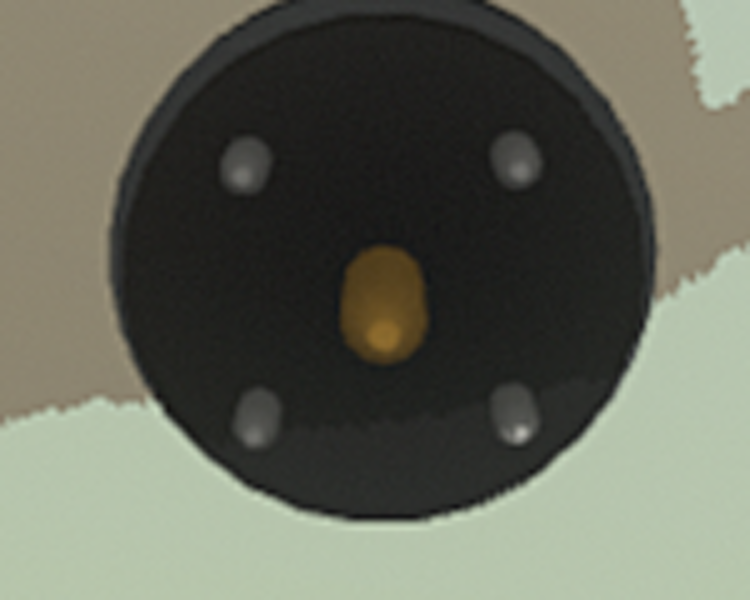

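The wrist view shows the spindle tip at about (285.8,211) and four stud tips near (258,178), (313,178), (260,230) and (312,230).

```bash
python3 - <<'E'
from h import *
import pickle
from rig import arm
np.set_printoptions(precision=2,suppress=True)
s,p=pickle.load(open("w2.pkl","rb"))
o=np.array([209,144])
Q=onz(p,np.array([(243,172),(518,170),(256,430),(517,432)])/5+o,114);c=Q[:,:2].mean(0);print("studs",c,*studs(Q,c))
print("tip",onz(p,np.array([(384,335)])/5+o,130))
# plate by ellipse: face circle z=100
t=np.array([(125,250),(655,250),(390,520),(160,395),(600,420)])/5+o
Q=onz(p,t,100);
A=np.c_[2*Q[:,:2],np.ones(len(Q))];x=np.linalg.lstsq(A,(Q[:,:2]**2).sum(1),rcond=None)[0];print("plate",x[:2],np.sqrt(x[2]+x[:2]@x[:2]))
print(s["tool_pos"])
st=arm.get_state();print(go(st,(556.5,-162,330),25.3))
E
```

```text
studs [524.57 160.19] [ 160.88   71.44 -108.94  -19.61] [32.12 31.6  31.32 32.33] 70.94004193971698
tip [[524.75 159.86 130.  ]]
plate [525.13 161.56] 46.49998474506704
[523.8  159.22 404.5 ]
(array([ 0.3 ,  0.07, -0.11]), 'turn_y', np.float64(-0.0027), 'or', np.float64(3.1389), 'cur', np.float64(25.15), 'tilt', array([-0., -0., -1.]))
```

```bash
python3 -m creep '[[[0.03,0,-0.01],[0,0,0]],[[0.06,0,-0.02],[0,0,0]],[[0.1,0.01,-0.035],[0,0,0]],[[0.14,0.02,-0.05],[0,0,0]],[[0.18,0.035,-0.063],[0,0,0]],[[0.22,0.05,-0.077],[0,0,0]],[[0.255,0.065,-0.09],[0,0,0]],[[0.28,0.075,-0.098],[0,0,0]],[[0.295,0.075,-0.104],[0,0,0]],[[0.303,0.075,-0.107],[0,0,0]]]'
python3 -m creep '[[[0,0,0],[0,0,0]],[[0,0,0],[0,0,0]],[[0,0,0],[0,0,0]]]'
python3 - <<'E'
from rig import arm
from h import *
np.set_printoptions(precision=4,suppress=True)
st=arm.get_state();print(st["tool_pos"],go(st,(556.5,-162.2,213),25.4))
E
```

```text
time: 3.5
tool_pos: [555.4, -164.3, 328.1]
eef_rot: [-1.574, 0.0, -1.136]
wrist_force: [-0.1, -0.1, -0.2]
gripper_width: 85.3
time: 3.75
tool_pos: [556.7, -156.6, 330.5]
eef_rot: [-1.569, 0.0, -1.126]
wrist_force: [0.6, 1.3, 0.2]
gripper_width: 85.2
[ 556.6558 -156.6157  330.4508] (array([ 0.005 ,  0.1174, -0.0027]), 'turn_y', np.float64(0.0015), 'or', np.float64(-3.1401), 'cur', np.float64(25.49), 'tilt', array([ 0.0012,  0.0006, -1.    ]))
```

```bash
python3 -m creep '[[[0.002,0.01,-0.001],[0,0,0]],[[0.004,0.03,-0.002],[0,0,0]],[[0.005,0.055,-0.0027],[0,0,0]],[[0.005,0.08,-0.0027],[0,0,0]],[[0.005,0.1,-0.0027],[0,0,0]],[[0.005,0.112,-0.0027],[0,0,0]],[[0.005,0.1174,-0.0027],[0,0,0]],[[0.005,0.1174,-0.0027],[0,0,0]]]'
python3 - <<'E'
from rig import arm
from h import *
np.set_printoptions(precision=4,suppress=True)
st=arm.get_state();print(st["tool_pos"],go(st,(556.5,-162.2,213),25.4))
im,d=arm.snapshot("wrist");cv2.imwrite("pics/w3.png",im[:,:,::-1])
E
```

```text
time: 4.42
tool_pos: [556.2, -163.1, 211.4]
eef_rot: [-1.572, 0.001, -1.126]
wrist_force: [0.3, 0.1, 0.4]
gripper_width: 85.4
[ 556.204  -163.1294  211.4092] (array([-0.0007, -0.0016,  0.0007]), 'turn_y', np.float64(0.0011), 'or', np.float64(-3.1405), 'cur', np.float64(25.46), 'tilt', array([-0.0014,  0.0007, -1.    ]))
```

View pics/w3.png

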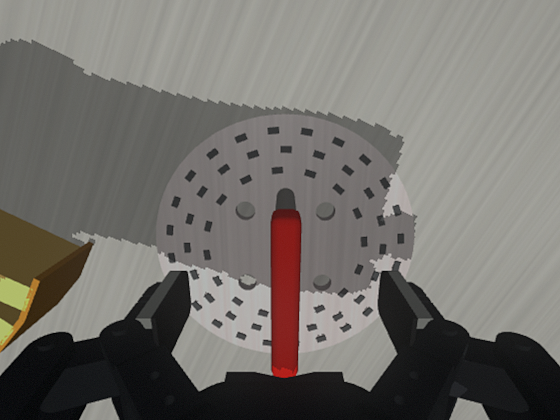

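The red bar at u≈285 lies midway between the pads (188 and 379) and parallel to them, so I'll close.

```bash
python3 -m creep '[[[0,0,0],[0,0,0]],[[0,0,0],[0,0,0]],[[0,0,0],[0,0,0]],[[0,0,0],[0,0,0]],[[0,0,0],[0,0,0]],[[0,0,0],[0,0,0]],[[0,0,0],[0,0,0]],[[0,0,0],[0,0,0]],[[0,0,0],[0,0,0]],[[0,0,0],[0,0,0]]]' 0 60
python3 -m creep '[[[0,-0.005,0],[0,0,0]],[[0,-0.015,0],[0,0,0]],[[0,-0.03,0],[0,0,0]],[[0,-0.05,0],[0,0,0]],[[0,-0.07,0],[0,0,0]],[[0,-0.09,0],[0,0,0]],[[0,-0.11,0],[0,0,0]],[[0,-0.12,0],[0,0,0]],[[0,-0.124,0],[0,0,0]],[[0,-0.124,0],[0,0,0]]]'
python3 - <<'E'
from rig import arm
from h import *
np.set_printoptions(precision=4,suppress=True)
st=arm.get_state();print(st["wrist_force"],st["tool_pos"],go(st,(524.5,160.1,340),25.9))
im,d=arm.snapshot("wrist");cv2.imwrite("pics/w4.png",im[:,:,::-1])
E
```

```text
time: 5.3
tool_pos: [556.4, -164.0, 212.7]
eef_rot: [-1.57, -0.001, -1.128]
wrist_force: [-1.1, -0.5, 4.8]
gripper_width: 10.8
time: 6.13
tool_pos: [556.3, -164.0, 336.9]
eef_rot: [-1.57, -0.001, -1.128]
wrist_force: [-0.4, 0.1, -3.3]
gripper_width: 10.9
[-0.3692  0.095  -3.3489] [ 556.266  -163.9787  336.9149] (array([-0.3064, -0.0033,  0.1102]), 'turn_y', np.float64(-0.0092), 'or', np.float64(3.1324), 'cur', np.float64(25.37), 'tilt', array([ 0.0009, -0.0004, -1.    ]))
```

View pics/w4.png

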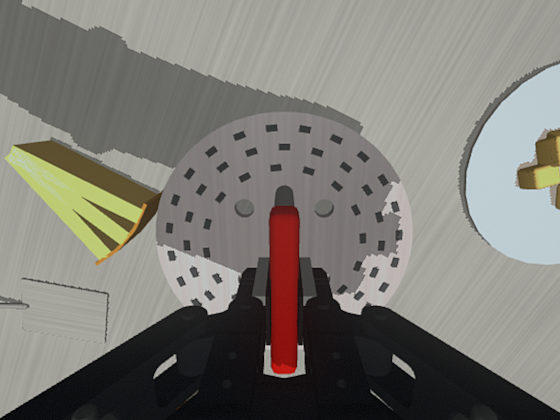

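```bash
python3 - <<'E'
from h import *
from rig import arm
np.set_printoptions(precision=2,suppress=True)
p=arm.camera_params("wrist");im=cv2.imread("pics/w4.png");s=arm.get_state();M=R.from_euler("xyz",s["eef_rot"]).as_matrix()
zt=s["tool_pos"][2]-212.7+6
im2=cv2.resize(im[100:320,150:420],None,fx=2.9,fy=2.7,interpolation=cv2.INTER_CUBIC);cv2.imwrite("pics/w4c.png",im2)
E
```

```text
(no output)
```

View pics/w4c.png

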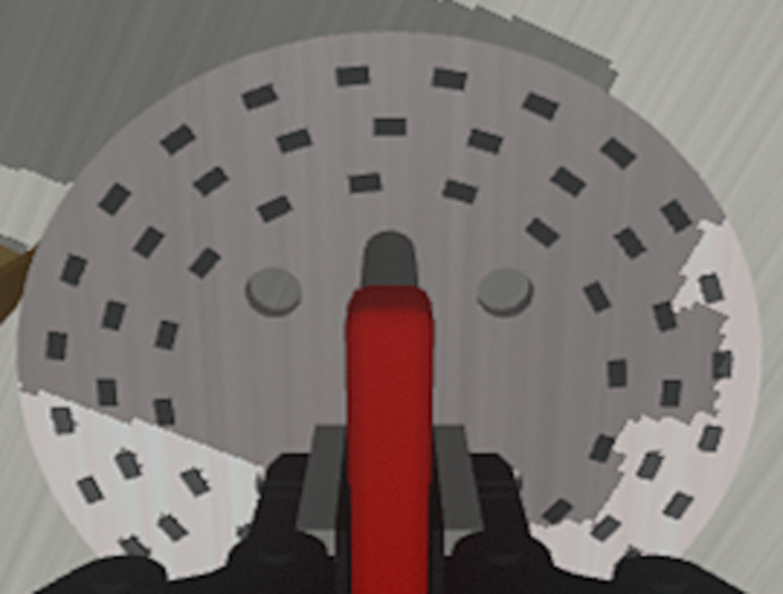

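```bash
python3 - <<'E'
from h import *
from rig import arm
np.set_printoptions(precision=2,suppress=True)
p=arm.camera_params("wrist");s=arm.get_state();M=R.from_euler("xyz",s["eef_rot"]).as_matrix()
zt=s["tool_pos"][2]-212.7+6
f=lambda q:onz(p,np.array(q)/[2.9,2.7]+[150,100],zt)
Q=f([(393,31),(18,365),(762,365),(720,215),(75,177),(612,90),(30,455),(752,430)])
A=np.c_[2*Q[:,:2],np.ones(len(Q))];x=np.linalg.lstsq(A,(Q[:,:2]**2).sum(1),rcond=None)[0];c=x[:2];print("circle",c,np.sqrt(x[2]+c@c),"resid",np.linalg.norm(Q[:,:2]-c,axis=1))
H=f([(274,290),(504,291)]);print(H,np.linalg.norm(H[1]-H[0]))
e=H[1]-H[0];a=np.degrees(np.arctan2(e[1],e[0]));print("disc x angle",a)
n=np.array([-e[1],e[0]])/np.linalg.norm(e[:2]);m=H[:,:2].mean(0)
for sg in(1,-1):print("centre via holes",m+sg*22.6*n)
print("tcp",s["tool_pos"], "jaw",go(s,(0,0,0),0)[5])
E
```

```text
circle [ 555.55 -163.77] 75.52184163659314 resid [75.46 74.81 75.6  74.65 75.54 76.33 76.13 75.64]
[[ 525.37 -152.26  129.24]
 [ 566.17 -133.07  129.24]] 45.093452340715004
disc x angle 25.18500374744631
centre via holes [ 536.15 -122.21]
centre via holes [ 555.39 -163.12]
tcp [ 556.02 -164.08  335.94] jaw cur
```

```bash
python3 -m creep '[[[-0.02,-0.01,0.007],[0,0,0]],[[-0.05,-0.02,0.018],[0,0,0]],[[-0.085,-0.024,0.031],[0,-0.004,0]],[[-0.12,-0.024,0.043],[0,-0.01,0]],[[-0.155,-0.024,0.056],[0,-0.01,0]],[[-0.19,-0.024,0.068],[0,-0.01,0]],[[-0.225,-0.024,0.081],[0,-0.01,0]],[[-0.255,-0.024,0.092],[0,-0.01,0]],[[-0.28,-0.024,0.1],[0,-0.01,0]],[[-0.295,-0.024,0.106],[0,-0.01,0]]]'
python3 -m creep '[[[-0.006,0,0.002],[0,0,0]],[[-0.009,0,0.003],[0,0,0]],[[-0.01,0,0.004],[0,0,0]],[[-0.01,0,0.004],[0,0,0]],[[-0.01,0,0.004],[0,0,0]],[[-0.01,0,0.004],[0,0,0]]]'
python3 - <<'E'
from rig import arm
from h import *
np.set_printoptions(precision=4,suppress=True)
st=arm.get_state();print(st["wrist_force"],st["tool_pos"],go(st,(525,159.6,345),25.9),arm.get_state()["q"])
for n in("scene","side","wrist"):
    im,d=arm.snapshot(n);cv2.imwrite(f"pics/{n}5.png",im[:,:,::-1])
E
```

```text
time: 7.02
tool_pos: [524.2, 151.5, 359.2]
eef_rot: [-1.572, 0.002, -1.114]
wrist_force: [0.2, 0.4, -3.5]
gripper_width: 11.0
time: 7.52
tool_pos: [525.2, 157.4, 360.1]
eef_rot: [-1.571, -0.0, -1.12]
wrist_force: [0.4, -1.0, -4.0]
gripper_width: 10.6
[ 0.3624 -0.9748 -4.0263] [525.1852 157.4214 360.0738] (array([-0.002 ,  0.0151,  0.0008]), 'turn_y', np.float64(-0.0011), 'or', np.float64(3.1405), 'cur', np.float64(25.84), 'tilt', array([-0.0002, -0.0006, -1.    ])) [ 0.1458  0.5018 -0.7364  1.7668  0.3883  1.0242 -0.2844]
```

View pics/scene5.png

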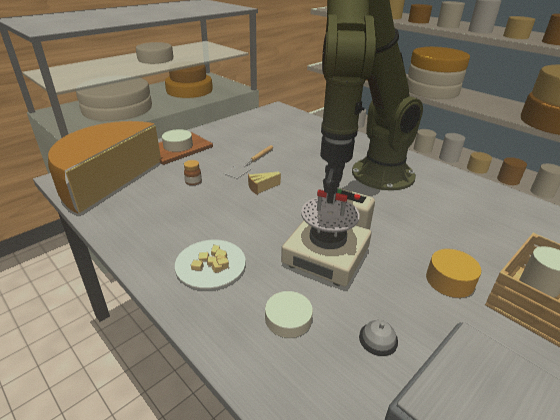

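View pics/wrist5.png

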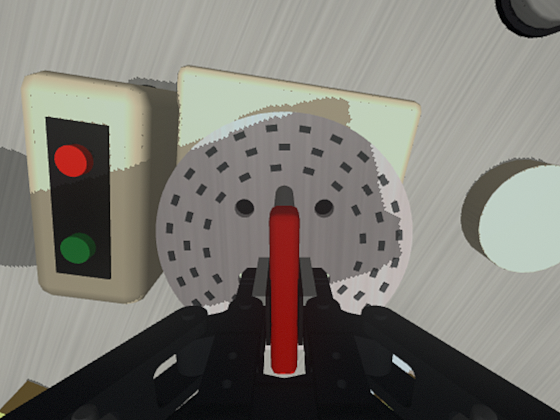

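The disc is held level above the drive plate, with its handle unchanged in the jaws. I'll centre it and lower it in stages.

```bash
python3 -m creep '[[[-0.001,0.004,0],[0,0,0]],[[-0.002,0.01,0.0005],[0,0,0]],[[-0.002,0.013,0.0008],[0,0,0]],[[-0.002,0.013,0.0008],[0,0,0]],[[-0.002,0.013,0.0008],[0,0,0]],[[-0.002,0.013,0.0008],[0,0,0]],[[-0.002,0.013,0.0008],[0,0,0]],[[-0.002,0.013,0.0008],[0,0,0]]]'
python3 - <<'E'
from rig import arm
from h import *
np.set_printoptions(precision=4,suppress=True)
st=arm.get_state();print(st["wrist_force"],st["tool_pos"],go(st,(525,159.6,332),25.9))
im,d=arm.snapshot("wrist");cv2.imwrite("pics/w6.png",im[:,:,::-1])
cv2.imwrite("pics/w6c.png",cv2.resize(im[150:290,200:370,::-1],None,fx=4.5,fy=4,interpolation=cv2.INTER_CUBIC))
E
```

```text
time: 8.33
tool_pos: [524.7, 160.9, 347.5]
eef_rot: [-1.57, -0.0, -1.118]
wrist_force: [-0.2, 0.3, -3.4]
gripper_width: 11.0
[-0.1662  0.2522 -3.356 ] [524.7486 160.9342 347.4641] (array([ 0.0013,  0.0155, -0.0004]), 'turn_y', np.float64(0.0009), 'or', np.float64(-3.1407), 'cur', np.float64(25.95), 'tilt', array([ 0.0003,  0.0001, -1.    ]))
```

View pics/w6c.png

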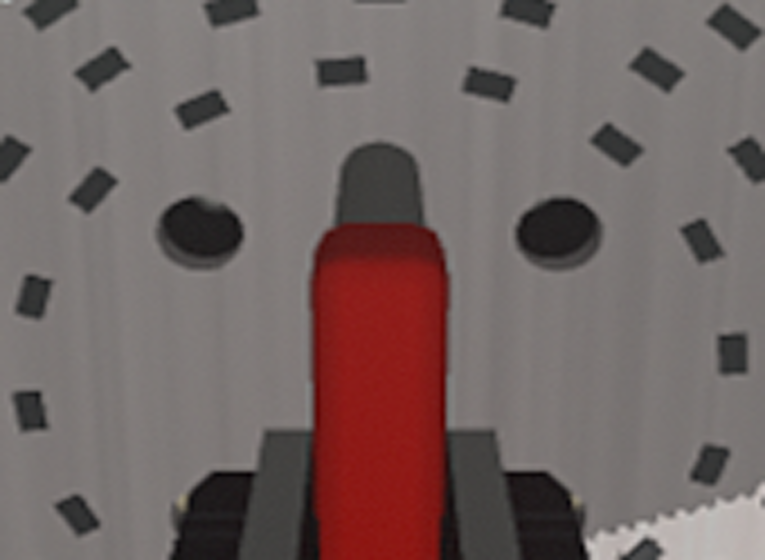

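```bash
python3 -m creep '[[[0.001,0.001,-0.0002],[0,0,0]],[[0.001,0.003,-0.0004],[0,0,0]],[[0.001,0.005,-0.0004],[0,0,0]],[[0.001,0.007,-0.0004],[0,0,0]],[[0.001,0.009,-0.0004],[0,0,0]],[[0.001,0.0105,-0.0004],[0,0,0]],[[0.001,0.012,-0.0004],[0,0,0]],[[0.001,0.012,-0.0004],[0,0,0]]]'
python3 - <<'E'
from rig import arm
from h import *
np.set_printoptions(precision=4,suppress=True)
st=arm.get_state();print(st["wrist_force"],st["tool_pos"],go(st,(525,159.6,332),25.9))
E
```

```text
time: 9.05
tool_pos: [524.7, 159.8, 334.9]
eef_rot: [-1.571, 0.0, -1.118]
wrist_force: [0.7, 0.5, -3.4]
gripper_width: 10.9
[ 0.6558  0.5469 -3.4409] [524.7013 159.7767 334.9177] (array([0.0003, 0.0029, 0.0002]), 'turn_y', np.float64(0.001), 'or', np.float64(-3.1406), 'cur', np.float64(25.96), 'tilt', array([-0.0005, -0.0001, -1.    ]))
```

```bash
python3 -m creep '[[[0,0.001,0],[0,0,0]],[[0,0.002,0],[0,0,0]],[[0,0.003,0],[0,0,0]],[[0,0.004,0],[0,0,0]],[[0,0.005,0],[0,0,0]],[[0,0.006,0],[0,0,0]],[[0,0.006,0],[0,0,0]],[[0,0.006,0],[0,0,0]]]'
python3 - <<'E'
from rig import arm
from h import *
np.set_printoptions(precision=4,suppress=True)
st=arm.get_state();print(st["wrist_force"],st["ft_torque"],st["tool_pos"],go(st,(525,159.6,332),25.9))
im,d=arm.snapshot("wrist");cv2.imwrite("pics/w7.png",im[:,:,::-1])
cv2.imwrite("pics/w7c.png",cv2.resize(im[150:290,200:370,::-1],None,fx=4.5,fy=4,interpolation=cv2.INTER_CUBIC))
E
```

```text
time: 9.72
tool_pos: [524.8, 159.8, 329.2]
eef_rot: [-1.571, 0.0, -1.118]
wrist_force: [-0.7, -0.2, -3.3]
gripper_width: 11.3
[-0.7289 -0.1674 -3.2831] [ 0.009   0.0519 -0.0085] [524.7635 159.8149 329.2322] (array([ 0.0003, -0.0028,  0.0001]), 'turn_y', np.float64(0.0009), 'or', np.float64(-3.1407), 'cur', np.float64(25.95), 'tilt', array([-0.0001,  0.    , -1.    ]))
```

View pics/w7c.png

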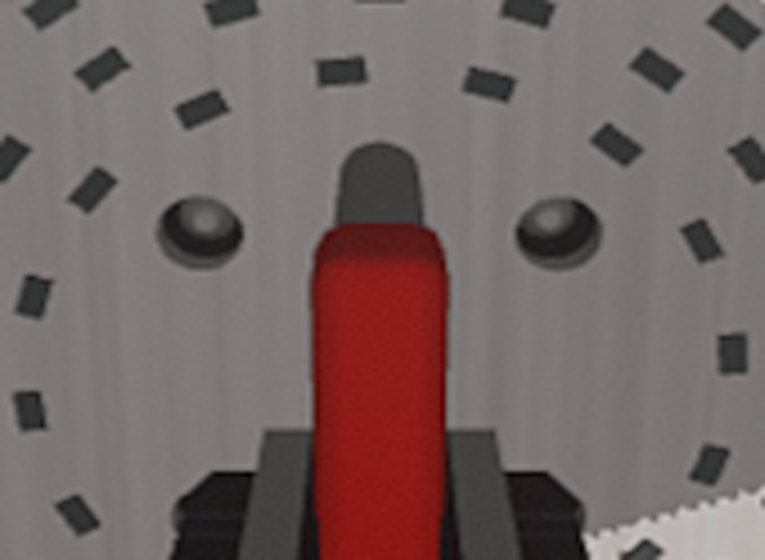

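Both front studs show in their holes at crop (203,220) and (555,222), roughly centred. I'll keep going down.

```bash
python3 -m creep '[[[0,0.001,0],[0,0,0]],[[0,0.002,0],[0,0,0]],[[0,0.003,0],[0,0,0]],[[0,0.004,0],[0,0,0]],[[0,0.005,0],[0,0,0]],[[0,0.006,0],[0,0,0]],[[0,0.006,0],[0,0,0]],[[0,0.006,0],[0,0,0]]]'
python3 - <<'E'
from rig import arm
from h import *
np.set_printoptions(precision=4,suppress=True)
st=arm.get_state();print(st["wrist_force"],st["ft_torque"],st["tool_pos"],go(st,(525,159.6,332),25.9))
E
```

```text
time: 10.43
tool_pos: [524.8, 159.8, 323.2]
eef_rot: [-1.571, 0.0, -1.118]
wrist_force: [0.4, -0.6, -2.1]
gripper_width: 10.8
[ 0.351  -0.5722 -2.1376] [ 0.0169 -0.0121  0.0375] [524.7593 159.8281 323.225 ] (array([ 0.0003, -0.0088,  0.0001]), 'turn_y', np.float64(0.001), 'or', np.float64(-3.1406), 'cur', np.float64(25.96), 'tilt', array([-0.0001,  0.    , -1.    ]))
```

```bash
python3 -m creep '[[[0,0.001,0],[0,0,0]],[[0,0.002,0],[0,0,0]],[[0,0.003,0],[0,0,0]],[[0,0.004,0],[0,0,0]],[[0,0.005,0],[0,0,0]],[[0,0.006,0],[0,0,0]],[[0,0.006,0],[0,0,0]]]'
```

```text
time: 11.02
tool_pos: [524.7, 159.8, 317.1]
eef_rot: [-1.571, 0.0, -1.118]
wrist_force: [0.6, -0.7, -3.2]
gripper_width: 11.2
```

```bash
python3 -m creep '[[[0,0.0005,0],[0,0,0]],[[0,0.001,0],[0,0,0]],[[0,0.0015,0],[0,0,0]],[[0,0.002,0],[0,0,0]],[[0,0.002,0],[0,0,0]]]'
```

```text
time: 11.43
tool_pos: [524.8, 159.8, 315.2]
eef_rot: [-1.571, 0.0, -1.118]
wrist_force: [0.4, -0.4, -3.2]
gripper_width: 10.8
```

Expected contact is near TCP z 312.7, so I'll go in 0.5 mm rows.

```bash
python3 -m creep '[[[0,0.0005,0],[0,0,0]],[[0,0.001,0],[0,0,0]],[[0,0.0015,0],[0,0,0]],[[0,0.0015,0],[0,0,0]]]'; python3 -m creep '[[[0,0.0003,0],[0,0,0]],[[0,0.0006,0],[0,0,0]],[[0,0.001,0],[0,0,0]],[[0,0.001,0],[0,0,0]]]'
```

```text
time: 11.77
tool_pos: [524.7, 159.8, 313.7]
eef_rot: [-1.571, 0.0, -1.118]
wrist_force: [-0.4, 0.0, -3.4]
gripper_width: 11.1
time: 12.1
tool_pos: [524.8, 159.8, 312.7]
eef_rot: [-1.571, 0.0, -1.118]
wrist_force: [0.2, 0.2, -4.4]
gripper_width: 11.3
```

```bash
python3 -m creep '[[[0,0.0002,0],[0,0,0]],[[0,0.0004,0],[0,0,0]],[[0,0.0005,0],[0,0,0]],[[0,0.0005,0],[0,0,0]]]'
```

```text
time: 12.43
tool_pos: [524.7, 159.9, 312.7]
eef_rot: [-1.571, -0.0, -1.118]
wrist_force: [-1.5, -1.1, 5.1]
gripper_width: 11.0
```

Force rose from −3.4 to +5 N at exactly the expected seated height (TCP 312.7), so the disc is home. Now I'll release it.

```bash
python3 -m creep '[[[0,0,0],[0,0,0]],[[0,0,0],[0,0,0]],[[0,0,0],[0,0,0]],[[0,0,0],[0,0,0]],[[0,0,0],[0,0,0]],[[0,0,0],[0,0,0]],[[0,0,0],[0,0,0]]]' 0.6
python3 - <<'E'
from rig import arm
import cv2
im,d=arm.snapshot("wrist");cv2.imwrite("pics/w8.png",im[:,:,::-1])
E
```

```text
time: 13.02
tool_pos: [524.8, 159.8, 312.3]
eef_rot: [-1.571, 0.0, -1.118]
wrist_force: [0.8, -0.4, 0.4]
gripper_width: 51.5
```

View pics/w8.png

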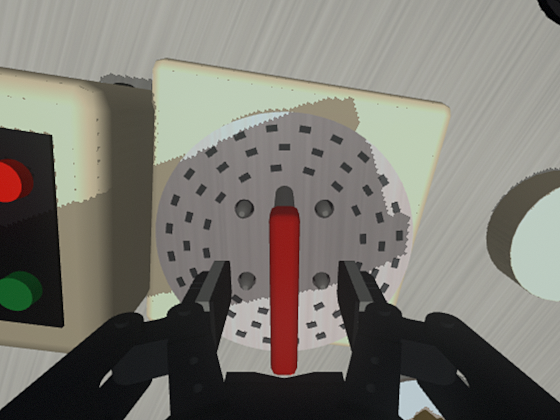

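The pads are clear of the bar on both sides, and all four holes, at (244,208), (324,208), (247,281) and (321,281), are filled by studs. I'll retreat straight up.

```bash
python3 -m creep '[[[0,-0.003,0],[0,0,0]],[[0,-0.01,0],[0,0,0]],[[0,-0.02,0],[0,0,0]],[[0,-0.035,0],[0,0,0]],[[0,-0.055,0],[0,0,0]],[[0,-0.075,0],[0,0,0]],[[0,-0.095,0],[0,0,0]],[[0,-0.11,0],[0,0,0]],[[0,-0.115,0],[0,0,0]],[[0,-0.115,0],[0,0,0]]]'
python3 -m creep '[[[0,0,0],[0,0,0]],[[0,0,0],[0,0,0]],[[0,0,0],[0,0,0]],[[0,0,0],[0,0,0]]]'
python3 - <<'E'
from rig import arm
from h import *
np.set_printoptions(precision=2,suppress=True)
p=arm.camera_params("wrist");im,d=arm.snapshot("wrist");cv2.imwrite("pics/w9.png",im[:,:,::-1])
i2,_=arm.snapshot("scene");cv2.imwrite("pics/scene9.png",i2[:,:,::-1])
v,u=np.nonzero(d>0);c,dd=ray(p,np.c_[u,v]);A=c+dd*d[v,u][:,None]
r=np.hypot(A[:,0]-524.6,A[:,1]-160);D=A[(r>45)&(r<72)&(A[:,2]>98)&(A[:,2]<114)]
X=np.c_[D[:,:2]-[524.6,160],np.ones(len(D))];print("disc top plane: slopes, z",np.linalg.lstsq(X,D[:,2],rcond=None)[0],len(D))
E
```

```text
time: 13.9
tool_pos: [524.8, 160.1, 429.2]
eef_rot: [-1.568, -0.001, -1.118]
wrist_force: [-0.1, -0.7, -0.5]
gripper_width: 51.0
time: 14.23
tool_pos: [524.7, 159.7, 426.5]
eef_rot: [-1.572, 0.0, -1.118]
wrist_force: [0.2, 0.2, 0.2]
gripper_width: 51.5
disc top plane: slopes, z [ -0.  -0. 107.] 11068
```

View pics/w9.png

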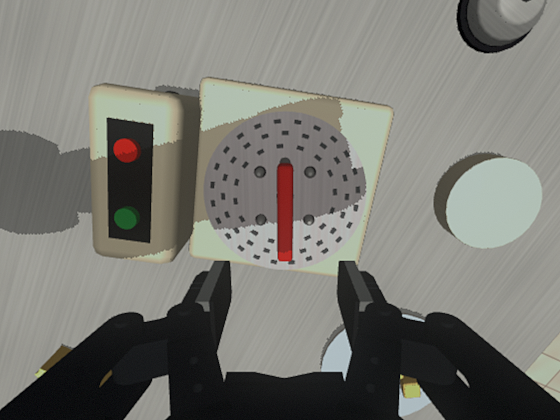

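View pics/scene9.png

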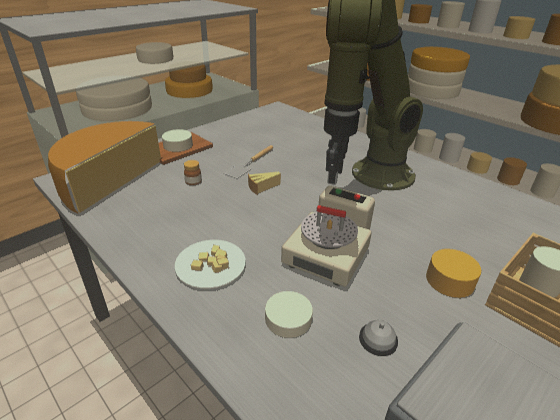

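The disc's top face measures z = 107 mm with zero slope (106 mm expected when home). All four studs show through the holes, and the bystanders look unmoved.

```bash
python3 -c "
from rig import arm
print(arm.sign_off())"
```

```text
the job is handed in; nothing more can be done
None
```

The grating disc is fitted fully home on the drive plate and let go, and the job was handed in at about 14 s of the 72 s allowed. The hand-in reports no verdict, so this rests on my own checks.

I measured the disc and the stud angle with the wrist camera and gripped the red bridge handle. The disc needed only about half a degree of turn to line up with the studs. I lowered it in small steps and felt for contact, which came at the expected seated height with about 8 N of push. Then I released it and backed straight up.

- **Seating:** the disc's top face measured z ≈ 107 mm with no tilt, against 106 mm expected. The 1 mm difference is within the roughly 2 mm calibration accuracy.
- **Studs:** all four are visible through their holes.
- **Arm:** wrist force was about 0.2 N with the gripper well clear above.
- **Bystanders:** they look unmoved in the camera views. I judged this by eye and did not measure their positions.

No check failed or disagreed.

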